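# Align the quarter-turn fastener and hold the access panel home

## Task

Tip the loose dust lid of the equipment case up by its lug while its opposite edge still sits on the case, lift it off and lay it flat, right way up, on the table clear of the case without dropping it. Then turn the quarter-turn fastener on the uncovered access panel until its slot lines up with the two raised index ribs, and after that press the panel down flush with its frame against its springs; finish while still holding it pressed there with the fingers. Leave everything else where it lies.

Things in the scene. Friction and masses are not known exactly. Their poses are not given: they have to be found in the camera images.
- case: Grey plastic equipment case, 124 (x) x 100 (y) mm, fixed. Origin: centre of its underside, on the table; z up; the lid's lug is on its +x side, vent slits on -x. The body is 38 mm high and forms a ledge 6 mm wide round a raised neck (the frame: outside 112 x 88 mm, 5 mm thick, top 45 mm above the table) in whose opening the access panel floats.
- case_edge (a point): Middle of the case's ledge on the -x side, 38 mm above the table, where the lid's edge opposite the lug sits. Axes as the case. Near by: a fixed compartment box (x 0.405 to 0.605, y -0.045 to 0.095, 41 mm high). Free table for the lid: the strip behind that box, x 0.61 to 0.72, y -0.05 to 0.11 (lid crosswise).
- lid: Loose dust lid of plain white plastic, an open-bottomed box 124 (x) x 100 (y) x 52 mm, walls 3 mm, 0.08 to 0.17 kg, with a grip lug on top. Origin: centre of its open underside (the lower edge of the skirt); z up through its top. At the start its skirt rests on the case's ledge, 38 mm above the table, 3 mm loose round the neck, axes as the case's.
- lid_lug (a point): Point in the lug on top of the lid, 40 mm from the lid's centre towards its +x edge: lug 14 mm thick (lid x) x 36 mm wide (lid y), it rises 26 mm above the lid's top; the point is 14 mm above the lid's top (66 mm above the lid's origin). Axes as the lid.
- lid_edge (a point): Middle of the lower edge of the lid's skirt on its -x side, opposite the lug (62 mm from the lid's origin). The lid is tipped up about this edge, lug side rising. Axes as the lid.
- fastener (a joint): Turn of the quarter-turn fastener about the vertical, rad: 0 = slot in line with the index ribs (along case x), positive counter-clockwise from above; starts at 0.6 to 1.5, stops at -0.4 and 1.6, stays where left, takes about 0.04 N m. While over about 0.16 out of line, a cross-bar under it strikes the frame: the panel then goes only some 2 mm down.
- fastener_grip (a point): Middle of the fastener's steel grip wing, on the turning axis, 17 mm above the panel's top face, 18 mm from the panel's centre towards case -x. Wing: 32 mm long (this point's x = slot direction) x 16 mm thick (y) x 22 mm high, on a round head 34 mm across, 6 mm high; wing top 28 mm above the panel. The 4 mm slot runs along its top between two ridges.
- panel (a joint): Travel of the access panel downwards, m: 0 = raised on its springs, top face 8 mm above the frame's top (53 mm above the table); 0.008 = flush with the frame, hard stop. The springs push back with about 3 N at first and 6 N at flush (less 1 N for the weight) and lift the panel again if it is let go.
- panel_pad (a point): Bare spot on the panel's top face, 32 mm from its centre towards case +x, suited to pressing with closed fingers. Panel: aluminium, 98 (case x) x 74 (y) x 5 mm; slides straight down only, so it may be pressed anywhere. Two raised index ribs, 9 x 3 mm, 2 mm high, stand either side of the fastener's head along case x. Axes as the case.
- calliper: Bystander: digital calliper 50 x 170 x 12 mm lying behind the case. Origin: centre of its underside.
- marker_red: Bystander: marker pen, 127 mm long, 14 mm thick, in front of the compartment box. Origin: centre of its underside.
- tweezers: Bystander: tweezers 123 mm long, 9 mm thick, left of the compartment box. Origin: centre of its underside.
- ca_glue: Bystander: small glue bottle, 30 mm across, 99 mm high, standing at the back left. Origin: centre of its underside.
- battery_pack: Bystander: battery pack 34 x 145 x 24 mm at the back left. Origin: centre of its underside.

How it is judged:
By the outcome, as a careful person would: the job done as asked, in the order asked, and still so for the second after the job is handed in, while the arm keeps its last pose, push and grip.
It also fails if it takes over 67 s, if anything falls off the work surface, if the arm or the gripper's body presses on something with over 40 N, if the wrist force passes 120 N, or if a joint passes its speed limit or range.

## Robot

A 7-joint arm with a two-finger parallel gripper is mounted at the origin on a cart in front of the work surface, level with it; the furniture and walls round the work are solid. World frame = base frame: x ahead of the robot, y to its left, z up, the work surface at z = 0. Lengths are in m, angles in degrees, forces in N, time in s.
With the tool pointing down it reaches from about 0.4 to 0.875 m from the base axis. Payload 6.5 kg.
Tool frame: the origin (TCP) lies at the very end of the fingers, on their centre line; the grasp point (between the pads) lies 19 mm behind it; z points along the fingers, y is the line along which they close (so a half turn about z gives the same grasp; the last joint's range is limited). The gripper opens to 88 mm and grips with 3 to 60 N. Pads are 18 mm wide; open, the fingers measure 123 mm over their backs; the gripper's body (75 mm by 187 mm) begins 45 mm behind the grasp point.
Start: joints at [69.259, 30.733, -0.252, 88.115, 0.149, 61.152, -4.079], TCP at [0.189, -0.622, 0.239] pointing down, gripper open.
Joint ranges: [-154.64, 154.64], [-21.42, 123.67], [-72.66, 72.17], [13.99, 137.28], [-74.86, 254.86], [10.95, 109.41], [-158.01, 158.01]. Speed limits (degrees/s): [136.94, 136.94, 180, 180, 180, 180, 180].

## Interface

Orientations are given as [roll, pitch, yaw] about the fixed x, y, z axes, in that order (R = Rz(yaw) Ry(pitch) Rx(roll)).
In Python, from bench import robot gives the robot as it stands.
- The arm moves only by the tool step_arm, never from a script. Its argument "commands" is a list of rows, each an object of numbers: "dx", "dy", "dz": the shift along the tool's x, y, z normalised to -1 to 1, where 1 is 0.1 m; "wx", "wy", "wz": the turn, a rotation vector about the tool's x, y, z normalised to -1 to 1, where 1 is pi rad. A call has 1 to 10 rows; each row is the pose to reach, as a shift and turn from the pose commanded when the call began, along the tool's axes at that moment, turning the shorter way round; what a row does not reach only later rows make up. A row lasts 1/10 s, in which the tool goes at most 50 mm and 8.59 degrees, less where a joint would pass 70% of its speed; a pose out of reach is approached as far as the arm can. A call with a number of a shift or a turn outside -1 to 1 is refused whole. A call with a gripper value outside its range is refused whole. "gripper" is the gripper command: -1 is shut, 1 is fully open, values between are in proportion, set as the call begins (left out, the last holds). The fingers move at their own pace and stop on an object; the grip force is fixed at half the most. Time passes only in rows, so rows that repeat a pose let the fingers close. It gives the time, the measured TCP pose, the force, the opening and the grip force at its end, in the units of the state.
- robot.state(): the state, without advancing time (a new reading comes with each control period).
- robot.read_camera(name): name is "scene" or "top"; returns the picture (480x640x3 uint8, red, green, blue); there is no depth.
- robot.camera_info(name): a dict with "intrinsics" (3x3 intrinsics, pixels), "cam_to_world" (4x4, takes a point from camera to world coordinates). Camera axes: x right, y down, z forward; pixel columns grow to the right and rows downward; lengths in m; the calibration is good to about 2 mm. A picture is of the moment at which its call begins. camera_info takes no time and is no camera call.
- robot.sign_off(): hands the job in; it is judged then, once.
The state is a dict: "time_s": time; "joint_positions": joint angles; "joint_velocities": joint speeds; "effort": joint torques, N m; "tool_pos": TCP position; "tcp_rot": TCP orientation; "wrist_force": force on the tool from outside, world axes, zero at the start; "ft_torque": the same for the moment, N m; "width": finger opening in m; "grip_force": force on a finger pad.
Only numpy, scipy, OpenCV 4.12 (cv2) and the standard library are available. Lean on these libraries where they do the work, as an engineer would, in place of code of your own. Each camera call takes 0.05 s, during which the arm holds its last target. There are 200 camera calls.

## Working session

There is one attempt and no reset: what is moved stays moved. The work goes in short steps, Python scripts to look and compute and a tool call to move; the robot and the scene stay as the last step left them, time stands still between calls to the robot, and variables do not carry over. Pictures are saved under pics/ and viewed, at most 10 in all, crops included, and the job is handed in when it is done.

Besides the shell and the picture viewer there is one more tool, called after "Request:" as a command line: name --argument value ..., lists and objects as JSON in quotes. step_arm: Moves the arm, as the interface text tells. Scaled input: -1 to 1 covers 0.1 m each way for a shift and pi rad each way for a turn. Its arguments: {"type":"object","properties":{"commands":{"type":"array","items":{"type":"object","properties":{"dx":{"type":"number"},"dy":{"type":"number"},"dz":{"type":"number"},"wx":{"type":"number"},"wy":{"type":"number"},"wz":{"type":"number"}}}},"gripper":{"type":"number"}},"required":["commands"]}

```bash
ls; mkdir -p pics; python3 - <<'E'
from bench import robot
import cv2,numpy as np
np.set_printoptions(precision=4,suppress=True)
for n in("scene","top"):
    cv2.imwrite(f"pics/{n}0.png",robot.read_camera(n)[:,:,::-1])
    i=robot.camera_info(n);print(n,i["intrinsics"],i["cam_to_world"])
print(robot.state())
E
```

```text
pics
scene [[572.708    0.     322.7831]
 [  0.     572.708  242.0186]
 [  0.       0.       1.    ]] [[ 0.7758 -0.2621  0.574  -0.0502]
 [-0.631  -0.3135  0.7096 -0.684 ]
 [-0.0061 -0.9127 -0.4086  0.5014]
 [ 0.      0.      0.      1.    ]]
top [[438.8959   0.     317.9228]
 [  0.     438.8959 240.1642]
 [  0.       0.       1.    ]] [[-0.1006 -0.9747  0.1996  0.3634]
 [-0.9949  0.0987 -0.0198  0.0461]
 [-0.0004 -0.2006 -0.9797  0.9361]
 [ 0.      0.      0.      1.    ]]
{'time_s': 0.1, 'joint_positions': array([69.2595, 30.7712, -0.2558, 88.1617,  0.1496, 61.152 , -4.0799]), 'joint_velocities': array([-0.0371, -0.1558, -0.0097, -0.0568, -0.0307, -0.0319, -0.0239]), 'effort': array([  0.0019, -57.2084,   0.9936, -25.2235,  -0.0561,   0.0134,
         0.    ]), 'tool_pos': array([ 0.1893, -0.6213,  0.238 ]), 'tcp_rot': array([-179.9156,    0.0061,   16.9527]), 'wrist_force': array([ 0.5187, -0.1649,  0.8949]), 'ft_torque': array([-0.0018, -0.0334, -0.0006]), 'grip_force': 0.0, 'width': 0.08816099734942845}
```

View pics/scene0.png

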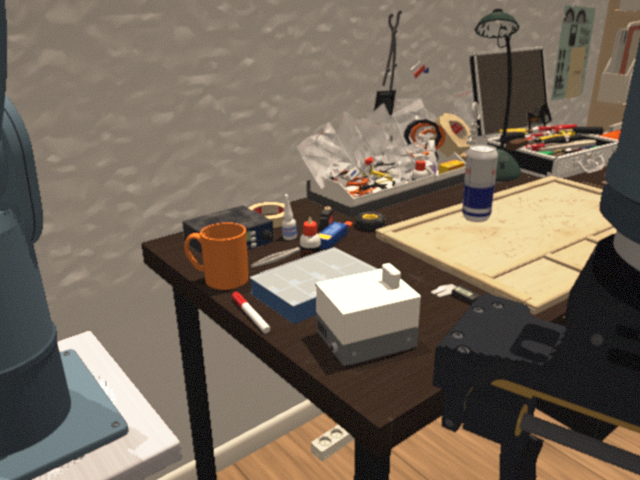

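View pics/top0.png

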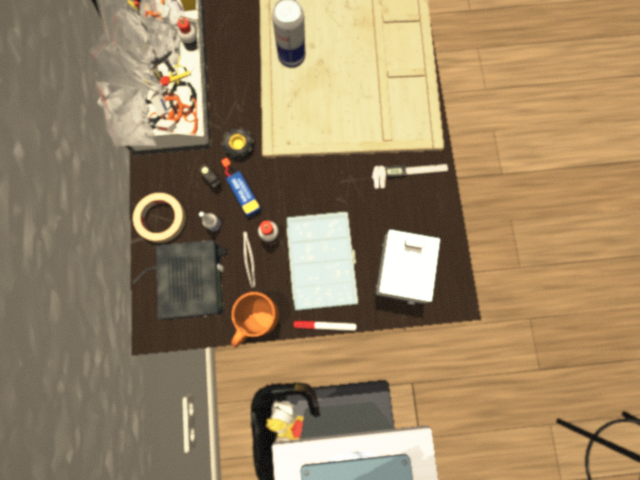

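The scene view shows the white lid on the case at about (365,310), with its lug at (391,275). The top view has the lid top around (408,266), with corners near (386,231), (440,238), (431,301) and (378,295), and the lug at (412,246). The compartment box is at (322,260), and the free strip behind it (rows 165–210) is clear.

```bash
cat > h.py <<'E'
from bench import robot
import cv2,numpy as np
np.set_printoptions(precision=4,suppress=True)
def ray(n,uv,z):
    i=robot.camera_info(n);K=i["intrinsics"];T=i["cam_to_world"]
    d=T[:3,:3]@np.linalg.inv(K)@np.array([uv[0],uv[1],1.]);o=T[:3,3]
    return o+d*(z-o[2])/d[2]
def proj(n,p):
    i=robot.camera_info(n);K=i["intrinsics"];T=np.linalg.inv(i["cam_to_world"])
    c=K@(T[:3,:3]@np.asarray(p)+T[:3,3]);return c[:2]/c[2]
def save(n,name,box,k):
    im=robot.read_camera(n)[:,:,::-1];x0,y0,x1,y1=box
    cv2.imwrite("pics/"+name,cv2.resize(im[y0:y1,x0:x1],None,fx=k,fy=k,interpolation=cv2.INTER_CUBIC));return im
E
python3 - <<'E'
from h import *
im=save("top","t1.png",(360,215,460,320),5)
g=im.min(2);m=np.zeros_like(g);m[220:315,370:450]=(g[220:315,370:450]>165)*255
cs,_=cv2.findContours(m,cv2.RETR_EXTERNAL,cv2.CHAIN_APPROX_NONE);c=max(cs,key=cv2.contourArea)
r=cv2.minAreaRect(c);b=cv2.boxPoints(r)
ap=cv2.approxPolyDP(cv2.convexHull(c),4,True)[:,0];print(ap)
for p in ap: print(p,ray("top",p,.09))
print(r)
P=np.array([ray("top",p[0],.09)[:2] for p in c]).astype(np.float32)*1000
print(cv2.minAreaRect(P))
E
```

```text
[[389 230]
 [439 239]
 [431 300]
 [379 291]]
[389 230] [ 0.5421 -0.1129  0.09  ]
[439 239] [ 0.5141 -0.2084  0.09  ]
[431 300] [ 0.3977 -0.1746  0.09  ]
[379 291] [ 0.4248 -0.0778  0.09  ]
((409.5028076171875, 265.231201171875), (53.828243255615234, 64.92842102050781), 8.746162414550781)
((469.3930358886719, -142.79666137695312), (102.83025360107422, 126.61805725097656), 73.84054565429688)
```

View pics/t1.png

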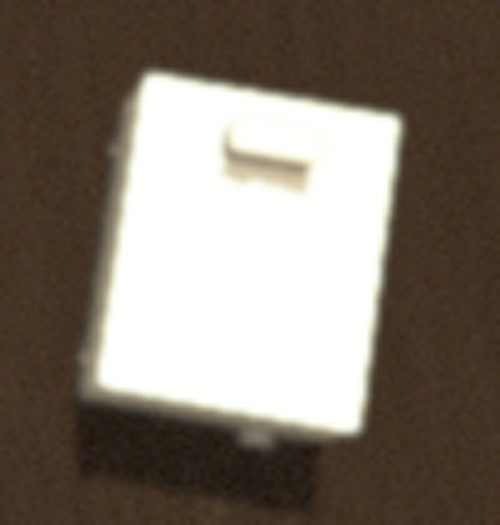

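The close crop shows the lid top square and clean, with the lug at its upper (+x) edge. The case centre is about (0.469, -0.143), with yaw about -16.2°. Next I'll check the lug and the clearances, and work out the approach.

```bash
cat >> h.py <<'E'
from scipy.spatial.transform import Rotation as Ro
def R(yaw,tilt=0,axis=None): # tilt: deg about tool x
    return Ro.from_euler("xyz",[180,0,yaw],degrees=True)*Ro.from_rotvec([np.deg2rad(tilt),0,0])
def cur():
    s=robot.state();return s["tool_pos"],Ro.from_euler("xyz",s["tcp_rot"],degrees=True)
def plan(wps,start=None):
    p,r=start or cur()
    for w in wps:
        q=np.array(w[:3]);rr=R(*w[3:])
        print(w,"d",np.round(r.inv().apply(q-p)/.1,3),"w",np.round((r.inv()*rr).as_rotvec()/np.pi,3));p,r=q,rr
def st():
    s=robot.state();print(s["time_s"],s["tool_pos"],s["tcp_rot"],"F",s["wrist_force"],"w",round(s["width"],4),s["grip_force"],s["joint_positions"].round(0))
C=np.array([.4694,-.1428]);YAW=-16.2
def case(x,y,z):
    a=np.deg2rad(YAW);return np.array([C[0]+x*np.cos(a)-y*np.sin(a),C[1]+x*np.sin(a)+y*np.cos(a),z])
E
python3 - <<'E'
from h import *
for x in(33,47):
  for y in(-18,18): print("lug",proj("top",case(x/1000,y/1000,.116)))
for nm,uv,z in[("cal tip",(373,182),.006),("cal tip2",(380,168),.006),("box br",(358,303),.04),("box tl",(287,213),.04),("box tr",(348,212),.04),("batt end",(250,215),.02),("board",(265,155),.01),("board r",(440,148),.01),("glue",(268,232),.05)]: print(nm,ray("top",uv,z))
for p in[(.61,-.05),(.61,.11),(.72,-.05),(.72,.11)]:print(p,proj("top",(*p,0)))
print(case(.04,0,0))
s=(np.array([.189,-.622,.239]),cur()[1])
plan([(.24,-.52,.239,30),(.33,-.42,.239,45),(.41,-.31,.239,60),(.48,-.22,.22,73.8),(*case(.04,0,.16)[:3],73.8)],s)
E
```

```text
lug [423.804  247.5152]
lug [405.0375 244.1529]
lug [424.7831 240.4171]
lug [406.0768 237.077 ]
cal tip [ 0.6719 -0.1079  0.006 ]
cal tip2 [ 0.703  -0.1276  0.006 ]
box br [ 0.4086 -0.0397  0.04  ]
box tl [0.6108 0.087  0.04  ]
box tr [ 0.6    -0.0414  0.04  ]
batt end [0.6199 0.1677 0.02  ]
board [0.7581 0.1258 0.01  ]
board r [ 0.7351 -0.2673  0.01  ]
glue [0.5715 0.1292 0.05  ]
(0.61, -0.05) [350.1679 212.0434]
(0.61, 0.11) [277.8748 219.1307]
(0.72, -0.05) [344.5459 165.1428]
(0.72, 0.11) [273.8433 171.9218]
[ 0.5078 -0.154   0.    ]
(0.24, -0.52, 0.239, 30) d [ 0.785 -0.827  0.001] w [-0.    -0.    -0.072]
(0.33, -0.42, 0.239, 45) d [ 1.279 -0.416 -0.   ] w [ 0.     0.    -0.083]
(0.41, -0.31, 0.239, 60) d [ 1.344 -0.212 -0.   ] w [-0.     0.    -0.083]
(0.48, -0.22, 0.22, 73.8) d [1.129 0.156 0.19 ] w [ 0.     0.    -0.077]
(np.float64(0.5078117474270777), np.float64(-0.1539596442415692), np.float64(0.16), 73.8) d [0.712 0.083 0.6  ] w [0. 0. 0.]
```

```bash
python3 - <<'E'
from h import *
s=(np.array([.189,-.622,.239]),cur()[1])
plan([(.25,-.53,.239,26),(.31,-.445,.239,41),(.37,-.36,.239,56),(.43,-.27,.239,73.8),(.47,-.21,.2,73.8),(*case(.04,0,.14)[:3],73.8)],s)
E
```

```text
(0.25, -0.53, 0.239, 26) d [ 0.852 -0.702  0.001] w [-0.    0.   -0.05]
(0.31, -0.445, 0.239, 41) d [ 0.912 -0.501 -0.   ] w [-0.     0.    -0.083]
(0.37, -0.36, 0.239, 56) d [ 1.01  -0.248 -0.   ] w [ 0.     0.    -0.083]
(0.43, -0.27, 0.239, 73.8) d [ 1.082 -0.006 -0.   ] w [-0.     0.    -0.099]
(0.47, -0.21, 0.2, 73.8) d [0.688 0.217 0.39 ] w [0. 0. 0.]
(np.float64(0.5078117474270777), np.float64(-0.1539596442415692), np.float64(0.14), 73.8) d [0.644 0.207 0.6  ] w [0. 0. 0.]
```

Request:
step_arm --commands '[{"dx":0.43,"dy":-0.35,"wz":-0.025},{"dx":0.85,"dy":-0.7,"wz":-0.05},{"dx":0.85,"dy":-0.7,"wz":-0.05}]' --gripper 0.0

```text
$.commands[0]: bad value
```

Request:
step_arm --commands '[{"dx":0.46,"dy":-0.25,"wz":-0.042},{"dx":0.91,"dy":-0.5,"wz":-0.083},{"dx":0.91,"dy":-0.5,"wz":-0.083}]'

```text
$.commands[0]: bad value
```

Request:
step_arm --commands '[{"dx":0.5,"dy":-0.125,"wz":-0.042},{"dx":1.0,"dy":-0.25,"wz":-0.083},{"dx":1.0,"dy":-0.25,"wz":-0.083}]'

```text
$.commands[0]: bad value
```

Request:
step_arm --commands '[{"dx":0.5,"wz":-0.045},{"dx":1.0,"wz":-0.09},{"dx":1.0,"wz":-0.099},{"dx":1.0,"wz":-0.099}]'

```text
$.commands[0]: bad value
```

Request:
step_arm --commands '[{"dx":0.35,"dy":0.11,"dz":0.2},{"dx":0.7,"dy":0.22,"dz":0.39},{"dx":0.7,"dy":0.22,"dz":0.39},{"dx":0.7,"dy":0.22,"dz":0.39}]'

```text
$.commands[0]: bad value
```

```bash
python3 - <<'E'
from h import *
st()
plan([(*case(.04,0,.14)[:3],73.8),(*case(.04,0,.095)[:3],73.8)])
E
```

```text
0.15 [ 0.1893 -0.6213  0.238 ] [-179.9247    0.0068   16.951 ] F [-0.3527 -0.7028  0.5951] w 0.0884 0.0 [69. 31. -0. 88.  0. 61. -4.]
(np.float64(0.5078117474270777), np.float64(-0.1539596442415692), np.float64(0.14), 73.8) d [ 4.409 -3.541  0.985] w [-0.    -0.    -0.316]
(np.float64(0.5078117474270777), np.float64(-0.1539596442415692), np.float64(0.095), 73.8) d [ 0.   -0.    0.45] w [0. 0. 0.]
```

Request:
step_arm --commands '[{"dx":0.43,"dy":-0.35,"dz":0,"wx":0,"wy":0,"wz":-0.025},{"dx":0.85,"dy":-0.7,"dz":0,"wx":0,"wy":0,"wz":-0.05},{"dx":0.85,"dy":-0.7,"dz":0,"wx":0,"wy":0,"wz":-0.05}]' --gripper 0.0

```text
time_s: 0.45
tool_pos: [0.2549, -0.5248, 0.2384]
tcp_rot: [-179.9, -0.2, 26.5]
wrist_force: [0.6, -0.2, 0.4]
width: 0.0664
grip_force: 0.0
```

Request:
step_arm --commands '[{"dx":0.46,"dy":-0.25,"dz":0,"wx":0,"wy":0,"wz":-0.042},{"dx":0.91,"dy":-0.5,"dz":0,"wx":0,"wy":0,"wz":-0.083},{"dx":0.91,"dy":-0.5,"dz":0,"wx":0,"wy":0,"wz":-0.083}]'

```text
time_s: 0.75
tool_pos: [0.3149, -0.4398, 0.2387]
tcp_rot: [-179.9, -0.2, 41.6]
wrist_force: [0.1, -0.4, -0.5]
width: 0.0443
grip_force: 0.0
```

Request:
step_arm --commands '[{"dx":0.5,"dy":-0.125,"dz":0,"wx":0,"wy":0,"wz":-0.042},{"dx":1.0,"dy":-0.25,"dz":0,"wx":0,"wy":0,"wz":-0.083},{"dx":1.0,"dy":-0.25,"dz":0,"wx":0,"wy":0,"wz":-0.083}]'

```text
time_s: 1.05
tool_pos: [0.3736, -0.3556, 0.2389]
tcp_rot: [180.0, -0.2, 56.5]
wrist_force: [-0.6, -0.2, 0.2]
width: 0.0442
grip_force: 0.0
```

Request:
step_arm --commands '[{"dx":0.5,"dy":0,"dz":0,"wx":0,"wy":0,"wz":-0.045},{"dx":1.0,"dy":0,"dz":0,"wx":0,"wy":0,"wz":-0.09},{"dx":1.0,"dy":0,"dz":0,"wx":0,"wy":0,"wz":-0.099},{"dx":1.0,"dy":0,"dz":0,"wx":0,"wy":0,"wz":-0.099}]'

```text
time_s: 1.45
tool_pos: [0.4259, -0.2782, 0.2386]
tcp_rot: [-180.0, 0.0, 73.7]
wrist_force: [-0.0, -0.5, -0.8]
width: 0.0441
grip_force: 0.0
```

Request:
step_arm --commands '[{"dx":0.35,"dy":0.11,"dz":0.2,"wx":0,"wy":0,"wz":0},{"dx":0.7,"dy":0.22,"dz":0.39,"wx":0,"wy":0,"wz":0},{"dx":0.7,"dy":0.22,"dz":0.39,"wx":0,"wy":0,"wz":0},{"dx":0.7,"dy":0.22,"dz":0.39,"wx":0,"wy":0,"wz":0}]'

```text
time_s: 1.85
tool_pos: [0.4657, -0.2186, 0.1992]
tcp_rot: [-179.9, 0.0, 73.5]
wrist_force: [-0.2, -0.0, 0.6]
width: 0.044
grip_force: 0.0
```

```bash
python3 - <<'E'
from h import *
st()
plan([(*case(.04,0,.14)[:3],73.8),(*case(.04,0,.095)[:3],73.8)])
E
```

```text
1.85 [ 0.4657 -0.2186  0.1992] [-179.9159    0.042    73.5073] F [-0.1756 -0.0181  0.6108] w 0.044 0.0 [ 37.  22. -21. 110.  10.  50.  -6.]
(np.float64(0.5078117474270777), np.float64(-0.1539596442415692), np.float64(0.14), 73.8) d [0.739 0.221 0.591] w [-0.     0.    -0.002]
(np.float64(0.5078117474270777), np.float64(-0.1539596442415692), np.float64(0.095), 73.8) d [ 0.   -0.    0.45] w [0. 0. 0.]
```

Request:
step_arm --commands '[{"dx":0.37,"dy":0.11,"dz":0.3,"wx":0,"wy":0,"wz":-0.002},{"dx":0.74,"dy":0.22,"dz":0.55,"wx":0,"wy":0,"wz":-0.002},{"dx":0.74,"dy":0.22,"dz":0.55,"wx":0,"wy":0,"wz":-0.002},{"dx":0.74,"dy":0.22,"dz":0.55,"wx":0,"wy":0,"wz":-0.002}]'

```text
time_s: 2.25
tool_pos: [0.508, -0.1542, 0.1446]
tcp_rot: [-180.0, 0.1, 73.9]
wrist_force: [0.3, -0.8, -0.4]
width: 0.0444
grip_force: 0.0
```

```bash
python3 - <<'E'
from h import *
st()
save("scene","s1.png",(280,200,460,370),4)
plan([(*case(.04,0,.0945)[:3],73.8)])
E
```

```text
2.25 [ 0.508  -0.1542  0.1446] [-179.9542    0.0715   73.8937] F [ 0.2673 -0.8198 -0.4178] w 0.0444 0.0 [ 29.  28. -21. 110.  14.  45. -16.]
(np.float64(0.5078117474270777), np.float64(-0.1539596442415692), np.float64(0.0945), 73.8) d [ 0.011 -0.005  0.506] w [0.    0.001 0.   ]
```

View pics/s1.png

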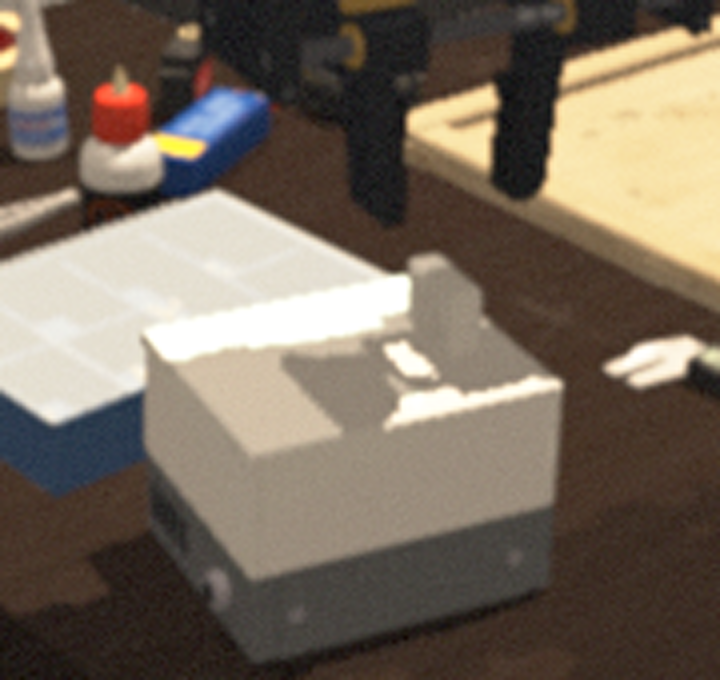

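The scene crop shows the two fingers straddling the lug, seen at crop (445,300), with one on each lid-x side. I'll descend and grip.

Request:
step_arm --commands '[{"dx":0.01,"dy":0,"dz":0.3,"wx":0,"wy":0,"wz":0},{"dx":0.01,"dy":0,"dz":0.45,"wx":0,"wy":0,"wz":0},{"dx":0.01,"dy":0,"dz":0.5,"wx":0,"wy":0,"wz":0},{"dx":0.01,"dy":0,"dz":0.5,"wx":0,"wy":0,"wz":0},{"dx":0.01,"dy":0,"dz":0.5,"wx":0,"wy":0,"wz":0}]'

```text
time_s: 2.8
tool_pos: [0.5092, -0.152, 0.0955]
tcp_rot: [179.9, 0.0, 74.0]
wrist_force: [-0.1, -0.8, -0.1]
width: 0.0439
grip_force: 0.0
```

Request:
step_arm --commands '[{"dx":0,"dy":0,"dz":0,"wx":0,"wy":0,"wz":0},{"dx":0,"dy":0,"dz":0,"wx":0,"wy":0,"wz":0},{"dx":0,"dy":0,"dz":0,"wx":0,"wy":0,"wz":0},{"dx":0,"dy":0,"dz":0,"wx":0,"wy":0,"wz":0},{"dx":0,"dy":0,"dz":0,"wx":0,"wy":0,"wz":0},{"dx":0,"dy":0,"dz":0,"wx":0,"wy":0,"wz":0},{"dx":0,"dy":0,"dz":0,"wx":0,"wy":0,"wz":0}]' --gripper -1

```text
time_s: 3.5
tool_pos: [0.5088, -0.1514, 0.0949]
tcp_rot: [180.0, 0.0, 74.0]
wrist_force: [-2.3, -0.4, 3.2]
width: 0.0137
grip_force: 30.0
```

Request:
step_arm --commands '[{"dx":0,"dy":-0.026,"dz":-0.042,"wx":-0.0139,"wy":0,"wz":0},{"dx":0,"dy":-0.054,"dz":-0.084,"wx":-0.0278,"wy":0,"wz":0},{"dx":0,"dy":-0.083,"dz":-0.125,"wx":-0.0417,"wy":0,"wz":0},{"dx":0,"dy":-0.114,"dz":-0.165,"wx":-0.0556,"wy":0,"wz":0},{"dx":0,"dy":-0.148,"dz":-0.204,"wx":-0.0694,"wy":0,"wz":0},{"dx":0,"dy":-0.182,"dz":-0.242,"wx":-0.0833,"wy":0,"wz":0},{"dx":0,"dy":-0.219,"dz":-0.277,"wx":-0.0972,"wy":0,"wz":0},{"dx":0,"dy":-0.257,"dz":-0.312,"wx":-0.111,"wy":0,"wz":0},{"dx":0,"dy":-0.257,"dz":-0.312,"wx":-0.111,"wy":0,"wz":0},{"dx":0,"dy":-0.257,"dz":-0.312,"wx":-0.111,"wy":0,"wz":0}]'

```text
time_s: 4.5
tool_pos: [0.4841, -0.1441, 0.1258]
tcp_rot: [160.1, 0.0, 74.0]
wrist_force: [-0.4, -0.1, -0.8]
width: 0.0136
grip_force: 30.0
```

```bash
python3 - <<'E'
from h import *
st()
save("scene","s2.png",(280,180,460,370),3)
E
```

```text
4.5 [ 0.4841 -0.1441  0.1258] [160.0616   0.0032  74.043 ] F [-0.403  -0.133  -0.8176] w 0.0136 30.00243506859988 [ 19.  20. -10. 130.  29.  11. -34.]
```

View pics/s2.png

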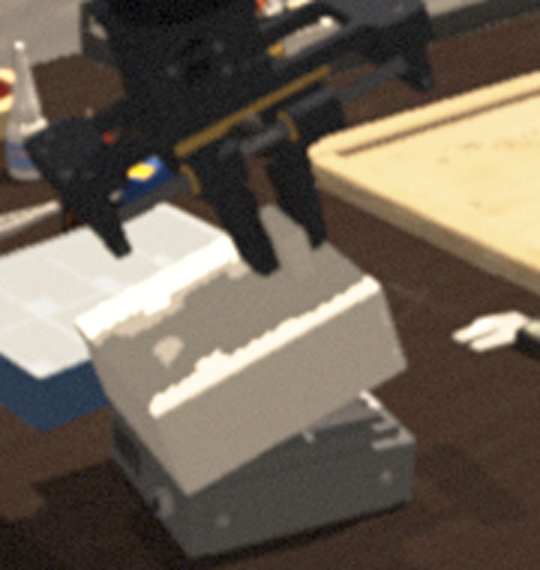

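The crop shows the lid tipped 20° with its near lower edge still on the ledge at crop (185,490) and the lug held in the fingers. Joint 6 is near its limit, so I'll level the lid while lifting.

```bash
python3 - <<'E'
from h import *
c=cur()
for f in(.25,.5,.75,1):
    plan([(.4841+.025*f,-.1441-.0075*f,.1258+.09*f,74,-20*(1-f))],c)
A=(np.array([.509,-.1515,.2158]),R(74))
print("carry")
plan([(.55,-.12,.2158,55),(.59,-.08,.2158,35),(.63,-.045,.2158,15),(.665,-.01,.19,0),(.665,-.01,.11,0)],A)
E
```

```text
(0.49034999999999995, -0.145975, 0.1483, 74, -15.0) d [-0.     0.134 -0.19 ] w [ 0.028 -0.     0.   ]
(0.4966, -0.14785, 0.1708, 74, -10.0) d [-0.001  0.273 -0.379] w [ 0.055 -0.     0.   ]
(0.50285, -0.149725, 0.1933, 74, -5.0) d [-0.002  0.411 -0.569] w [ 0.083 -0.     0.   ]
(0.5091, -0.1516, 0.2158, 74, 0) d [-0.003  0.549 -0.758] w [ 0.111 -0.     0.   ]
carry
(0.55, -0.12, 0.2158, 55) d [0.416 0.307 0.   ] w [ 0.    -0.     0.106]
(0.59, -0.08, 0.2158, 35) d [0.557 0.098 0.   ] w [ 0.    -0.     0.111]
(0.63, -0.045, 0.2158, 15) d [ 0.528 -0.057 -0.   ] w [-0.    -0.     0.111]
(0.665, -0.01, 0.19, 0) d [ 0.429 -0.247  0.258] w [ 0.    -0.     0.083]
(0.665, -0.01, 0.11, 0) d [ 0.  -0.   0.8] w [0. 0. 0.]
```

Request:
step_arm --commands '[{"dx":0,"dy":0.067,"dz":-0.095,"wx":0.014,"wy":0,"wz":0},{"dx":0,"dy":0.134,"dz":-0.19,"wx":0.028,"wy":0,"wz":0},{"dx":0,"dy":0.204,"dz":-0.285,"wx":0.042,"wy":0,"wz":0},{"dx":0,"dy":0.273,"dz":-0.379,"wx":0.055,"wy":0,"wz":0},{"dx":0,"dy":0.342,"dz":-0.474,"wx":0.069,"wy":0,"wz":0},{"dx":0,"dy":0.411,"dz":-0.569,"wx":0.083,"wy":0,"wz":0},{"dx":0,"dy":0.48,"dz":-0.663,"wx":0.097,"wy":0,"wz":0},{"dx":0,"dy":0.549,"dz":-0.758,"wx":0.111,"wy":0,"wz":0},{"dx":0,"dy":0.549,"dz":-0.758,"wx":0.111,"wy":0,"wz":0}]'

```text
time_s: 5.45
tool_pos: [0.5116, -0.1518, 0.2171]
tcp_rot: [179.8, -0.1, 74.0]
wrist_force: [-0.5, -0.1, -1.5]
width: 0.0139
grip_force: 30.0
```

Request:
step_arm --commands '[{"dx":0.1,"dy":0.075,"dz":0,"wx":0,"wy":0,"wz":0.026},{"dx":0.21,"dy":0.15,"dz":0,"wx":0,"wy":0,"wz":0.053},{"dx":0.31,"dy":0.23,"dz":0,"wx":0,"wy":0,"wz":0.08},{"dx":0.416,"dy":0.307,"dz":0,"wx":0,"wy":0,"wz":0.106}]'

```text
time_s: 5.85
tool_pos: [0.5497, -0.1195, 0.2149]
tcp_rot: [-180.0, -0.0, 54.7]
wrist_force: [-0.2, 0.3, -0.5]
width: 0.0136
grip_force: 30.0
```

Request:
step_arm --commands '[{"dx":0.14,"dy":0.025,"dz":0,"wx":0,"wy":0,"wz":0.028},{"dx":0.28,"dy":0.05,"dz":0,"wx":0,"wy":0,"wz":0.056},{"dx":0.42,"dy":0.074,"dz":0,"wx":0,"wy":0,"wz":0.083},{"dx":0.557,"dy":0.098,"dz":0,"wx":0,"wy":0,"wz":0.111}]'

```text
time_s: 6.25
tool_pos: [0.5897, -0.0793, 0.2148]
tcp_rot: [-179.9, -0.0, 34.8]
wrist_force: [0.2, 0.1, -1.0]
width: 0.0137
grip_force: 30.0
```

Request:
step_arm --commands '[{"dx":0.13,"dy":-0.014,"dz":0,"wx":0,"wy":0,"wz":0.028},{"dx":0.26,"dy":-0.03,"dz":0,"wx":0,"wy":0,"wz":0.056},{"dx":0.4,"dy":-0.043,"dz":0,"wx":0,"wy":0,"wz":0.083},{"dx":0.528,"dy":-0.057,"dz":0,"wx":0,"wy":0,"wz":0.111}]'

```text
time_s: 6.65
tool_pos: [0.6297, -0.0444, 0.2148]
tcp_rot: [-179.9, 0.0, 14.8]
wrist_force: [0.4, -0.2, -1.9]
width: 0.0136
grip_force: 30.0
```

Request:
step_arm --commands '[{"dx":0.11,"dy":-0.06,"dz":0.06,"wx":0,"wy":0,"wz":0.02},{"dx":0.22,"dy":-0.12,"dz":0.13,"wx":0,"wy":0,"wz":0.042},{"dx":0.32,"dy":-0.18,"dz":0.2,"wx":0,"wy":0,"wz":0.063},{"dx":0.429,"dy":-0.247,"dz":0.258,"wx":0,"wy":0,"wz":0.083},{"dx":0.429,"dy":-0.247,"dz":0.258,"wx":0,"wy":0,"wz":0.083},{"dx":0.429,"dy":-0.247,"dz":0.258,"wx":0,"wy":0,"wz":0.083},{"dx":0.429,"dy":-0.247,"dz":0.258,"wx":0,"wy":0,"wz":0.083}]'

```text
time_s: 7.35
tool_pos: [0.6644, -0.011, 0.1901]
tcp_rot: [180.0, 0.0, 0.0]
wrist_force: [-0.0, -0.2, -2.0]
width: 0.0139
grip_force: 30.0
```

```bash
python3 - <<'E'
from h import *
st()
im=save("top","t2.png",(260,140,460,320),4)
plan([(.665,-.01,.10,0)])
E
```

```text
7.35 [ 0.6644 -0.011   0.1901] [179.9823   0.0046   0.0497] F [-0.0499 -0.1994 -2.0443] w 0.0139 30.001001497730613 [  3.  35.  -9.  88.   6.  57. -98.]
(0.665, -0.01, 0.1, 0) d [ 0.004 -0.011  0.903] w [ 0. -0.  0.]
```

View pics/t2.png

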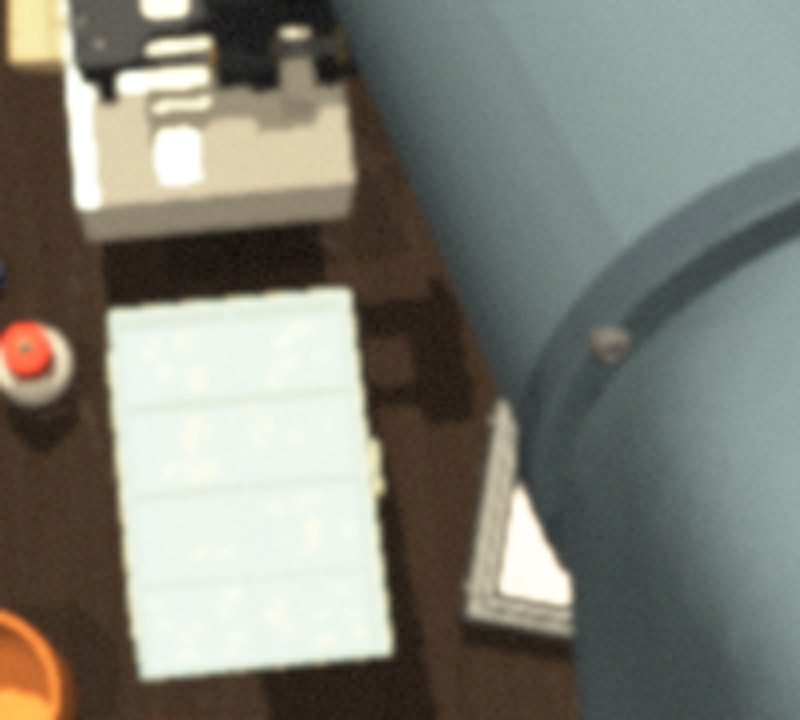

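The crop shows the lid level over the strip, with its near top edge from about crop (85,212) to (352,183). The compartment box is in front of it, and the uncovered case is at the right, partly hidden. I'll check the near edge numerically before lowering.

```bash
python3 - <<'E'
from h import *
z=.1901-.0045
for p in[(85,212),(352,183)]: print("top edge",ray("top",(260+p[0]/4,140+p[1]/4),z))
for p in[(90,240),(352,213)]: print("skirt edge",ray("top",(260+p[0]/4,140+p[1]/4),z-.052))
for p in[(107,312),(352,289)]: print("box far",ray("top",(260+p[0]/4,140+p[1]/4),.041))
E
```

```text
top edge [0.6084 0.0874 0.1856]
top edge [ 0.6099 -0.0327  0.1856]
skirt edge [0.6113 0.089  0.1336]
skirt edge [ 0.6121 -0.0364  0.1336]
box far [0.5998 0.0884 0.041 ]
box far [ 0.5992 -0.0412  0.041 ]
```

Request:
step_arm --commands '[{"dx":0.01,"dy":0,"dz":0.2,"wx":0,"wy":0,"wz":0},{"dx":0.01,"dy":0,"dz":0.4,"wx":0,"wy":0,"wz":0},{"dx":0.01,"dy":0,"dz":0.6,"wx":0,"wy":0,"wz":0},{"dx":0.01,"dy":0,"dz":0.8,"wx":0,"wy":0,"wz":0},{"dx":0.01,"dy":0,"dz":1.0,"wx":0,"wy":0,"wz":0}]'

```text
time_s: 7.9
tool_pos: [0.6658, -0.0108, 0.0898]
tcp_rot: [180.0, -0.0, 0.0]
wrist_force: [0.1, -0.8, -1.5]
width: 0.0133
grip_force: 30.0
```

Request:
step_arm --commands '[{"dx":0,"dy":0,"dz":0.1,"wx":0,"wy":0,"wz":0},{"dx":0,"dy":0,"dz":0.2,"wx":0,"wy":0,"wz":0},{"dx":0,"dy":0,"dz":0.28,"wx":0,"wy":0,"wz":0},{"dx":0,"dy":0,"dz":0.3,"wx":0,"wy":0,"wz":0},{"dx":0,"dy":0,"dz":0.31,"wx":0,"wy":0,"wz":0},{"dx":0,"dy":0,"dz":0.315,"wx":0,"wy":0,"wz":0},{"dx":0,"dy":0,"dz":0.315,"wx":0,"wy":0,"wz":0}]'

```text
time_s: 8.6
tool_pos: [0.6662, -0.01, 0.0591]
tcp_rot: [-180.0, -0.1, 0.0]
wrist_force: [-1.0, 0.3, -1.7]
width: 0.0137
grip_force: 30.0
```

Request:
step_arm --commands '[{"dx":0,"dy":0,"dz":0.01,"wx":0,"wy":0,"wz":0},{"dx":0,"dy":0,"dz":0.015,"wx":0,"wy":0,"wz":0},{"dx":0,"dy":0,"dz":0.02,"wx":0,"wy":0,"wz":0},{"dx":0,"dy":0,"dz":0.02,"wx":0,"wy":0,"wz":0}]'

```text
time_s: 9.0
tool_pos: [0.6659, -0.01, 0.0569]
tcp_rot: [180.0, -0.0, 0.0]
wrist_force: [-1.1, -0.9, 3.7]
width: 0.0138
grip_force: 30.0
```

Request:
step_arm --commands '[{"dx":0,"dy":0,"dz":0,"wx":0,"wy":0,"wz":0},{"dx":0,"dy":0,"dz":0,"wx":0,"wy":0,"wz":0},{"dx":0,"dy":0,"dz":0,"wx":0,"wy":0,"wz":0},{"dx":0,"dy":0,"dz":0,"wx":0,"wy":0,"wz":0},{"dx":0,"dy":0,"dz":0,"wx":0,"wy":0,"wz":0}]' --gripper 0

```text
time_s: 9.5
tool_pos: [0.6658, -0.01, 0.0566]
tcp_rot: [-180.0, -0.0, 0.0]
wrist_force: [0.1, -0.4, 0.2]
width: 0.044
grip_force: 0.0
```

Request:
step_arm --commands '[{"dx":0,"dy":0,"dz":-0.15,"wx":0,"wy":0,"wz":0},{"dx":0,"dy":0,"dz":-0.4,"wx":0,"wy":0,"wz":0},{"dx":0,"dy":0,"dz":-0.7,"wx":0,"wy":0,"wz":0},{"dx":0,"dy":0,"dz":-1,"wx":0,"wy":0,"wz":0}]'

```text
time_s: 9.9
tool_pos: [0.6659, -0.01, 0.1587]
tcp_rot: [-180.0, -0.0, 0.0]
wrist_force: [0.2, 0.6, 1.2]
width: 0.0445
grip_force: 0.0
```

Request:
step_arm --commands '[{"dx":-0.3,"dy":-0.4,"dz":-0.3,"wx":0,"wy":0,"wz":0},{"dx":-0.6,"dy":-0.8,"dz":-0.6,"wx":0,"wy":0,"wz":0},{"dx":-0.8,"dy":-1.0,"dz":-0.6,"wx":0,"wy":0,"wz":0},{"dx":-0.8,"dy":-1.0,"dz":-0.6,"wx":0,"wy":0,"wz":0}]'

```text
time_s: 10.3
tool_pos: [0.5834, 0.0966, 0.2199]
tcp_rot: [-179.8, -0.1, 0.5]
wrist_force: [0.0, 0.2, 0.3]
width: 0.0439
grip_force: 0.0
```

```bash
python3 - <<'E'
from h import *
st()
a=save("scene","x.png",(280,200,460,400),3)
b=save("top","y.png",(260,140,460,320),3)
A=cv2.resize(a[240:360,310:430],None,fx=4,fy=4,interpolation=cv2.INTER_CUBIC)
B=cv2.resize(b[150:330,260:450],None,fx=2.66,fy=2.66,interpolation=cv2.INTER_CUBIC)[:480,:320]
B=cv2.resize(b[150:310,340:446],(318,480),interpolation=cv2.INTER_CUBIC)
cv2.imwrite("pics/ab.png",np.hstack([A,B]))
E
```

```text
10.3 [0.5834 0.0966 0.2199] [-179.7812   -0.1294    0.5204] F [0.0073 0.2158 0.3488] w 0.0439 0.0 [  -5.   27.  -11.   98.    6.   56. -108.]
```

View pics/ab.png

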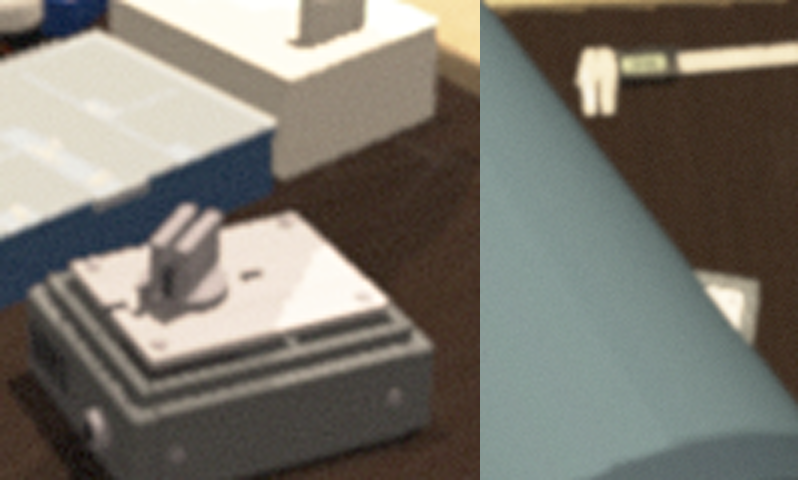

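The left half shows the uncovered panel, with the wing's two ridges running from about crop (150,248) to (190,205) and (180,252) to (221,212). The lid stands flat behind the box. In the top view the arm hides the fastener, so I'll take the angle from this view.

```bash
python3 - <<'E'
from h import *
f=lambda p:(310+p[0]/4,240+p[1]/4)
for a,b in[((150,248),(190,205)),((180,252),(221,212))]:
    P,Q=ray("scene",f(a),.081),ray("scene",f(b),.081);d=Q-P
    print(P,Q,np.linalg.norm(d),np.degrees(np.arctan2(d[1],d[0]))," rel case",np.degrees(np.arctan2(d[1],d[0]))-YAW)
print("fast",case(-.018,0,.081),(np.array(proj("scene",case(-.018,0,.081)))-(310,240))*4)
for x in(-49,49):
  for y in(-37,37): print((np.array(proj("scene",case(x/1e3,y/1e3,.053)))-(310,240))*4)
E
```

```text
[ 0.4332 -0.1427  0.081 ] [ 0.466  -0.1282  0.081 ] 0.035863501412558625 23.813152524432713  rel case 40.01315252443271
[ 0.4396 -0.1518  0.081 ] [ 0.4713 -0.1396  0.081 ] 0.03390892630196427 21.070165055448246  rel case 37.270165055448246
fast [ 0.4521 -0.1378  0.081 ] [179.6389 226.3027]
[145.2961 359.2278]
[ 63.5359 262.2263]
[384.232  301.6577]
[289.2881 212.253 ]
```

```bash
python3 - <<'E'
from h import *
plan([(.55,.0,.20,8),(.50,-.07,.18,16),(.4523,-.139,.12,22.5)],(np.array([.5859,.09,.2187]),R(0)))
E
```

```text
(0.55, 0.0, 0.2, 8) d [-0.359  0.9    0.187] w [ 0.     0.    -0.044]
(0.5, -0.07, 0.18, 16) d [-0.593  0.624  0.2  ] w [ 0.     0.    -0.044]
(0.4523, -0.139, 0.12, 22.5) d [-0.649  0.532  0.6  ] w [ 0.     0.    -0.036]
```

Request:
step_arm --commands '[{"dx":-0.12,"dy":0.3,"dz":0.06,"wx":0,"wy":0,"wz":-0.015},{"dx":-0.24,"dy":0.6,"dz":0.12,"wx":0,"wy":0,"wz":-0.03},{"dx":-0.36,"dy":0.9,"dz":0.187,"wx":0,"wy":0,"wz":-0.044}]'

```text
time_s: 10.7
tool_pos: [0.5499, -0.003, 0.1977]
tcp_rot: [179.9, -0.0, 7.9]
wrist_force: [0.2, 0.3, -0.3]
width: 0.0441
grip_force: 0.0
```

Request:
step_arm --commands '[{"dx":-0.2,"dy":0.21,"dz":0.06,"wx":0,"wy":0,"wz":-0.015},{"dx":-0.4,"dy":0.42,"dz":0.13,"wx":0,"wy":0,"wz":-0.03},{"dx":-0.593,"dy":0.624,"dz":0.2,"wx":0,"wy":0,"wz":-0.044}]'

```text
time_s: 11.0
tool_pos: [0.4993, -0.0732, 0.1776]
tcp_rot: [180.0, 0.0, 15.8]
wrist_force: [0.3, -0.3, 0.7]
width: 0.044
grip_force: 0.0
```

Request:
step_arm --commands '[{"dx":-0.22,"dy":0.18,"dz":0.15,"wx":0,"wy":0,"wz":-0.012},{"dx":-0.44,"dy":0.36,"dz":0.35,"wx":0,"wy":0,"wz":-0.024},{"dx":-0.649,"dy":0.532,"dz":0.6,"wx":0,"wy":0,"wz":-0.036},{"dx":-0.649,"dy":0.532,"dz":0.6,"wx":0,"wy":0,"wz":-0.036},{"dx":-0.649,"dy":0.532,"dz":0.6,"wx":0,"wy":0,"wz":-0.036},{"dx":-0.649,"dy":0.532,"dz":0.6,"wx":0,"wy":0,"wz":-0.036}]'

```text
time_s: 11.6
tool_pos: [0.4532, -0.1391, 0.1185]
tcp_rot: [180.0, -0.1, 22.3]
wrist_force: [0.1, 0.2, 0.7]
width: 0.0441
grip_force: 0.0
```

```bash
python3 - <<'E'
from h import *
st()
save("scene","s3.png",(310,210,430,360),4)
plan([(.4523,-.139,.063,22.5)])
E
```

```text
11.6 [ 0.4532 -0.1391  0.1185] [179.9558  -0.0842  22.3219] F [0.0798 0.2215 0.6987] w 0.0441 0.0 [ 22.  25. -12. 119.   9.  37. -64.]
(0.4523, -0.139, 0.063, 22.5) d [-0.011 -0.002  0.557] w [ 0.    -0.001 -0.001]
```

View pics/s3.png

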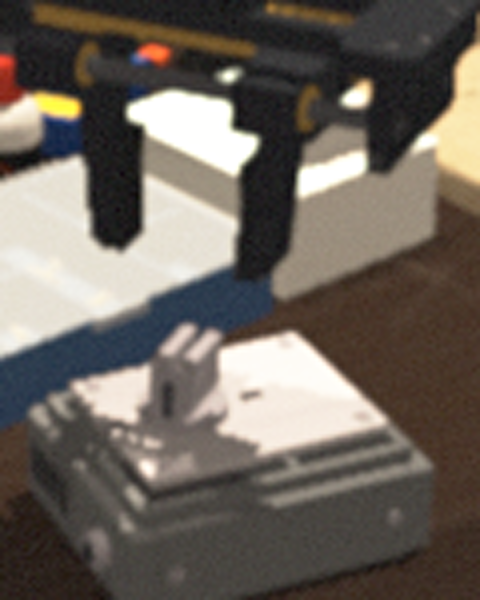

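The fingers at crop columns ~115 and ~268 straddle the wing at ~186. I'll lower, close, then turn.

Request:
step_arm --commands '[{"dx":-0.01,"dy":0,"dz":0.2,"wx":0,"wy":0,"wz":0},{"dx":-0.01,"dy":0,"dz":0.4,"wx":0,"wy":0,"wz":0},{"dx":-0.01,"dy":0,"dz":0.5,"wx":0,"wy":0,"wz":0},{"dx":-0.01,"dy":0,"dz":0.55,"wx":0,"wy":0,"wz":0},{"dx":-0.01,"dy":0,"dz":0.55,"wx":0,"wy":0,"wz":0},{"dx":-0.01,"dy":0,"dz":0.55,"wx":0,"wy":0,"wz":0}]'

```text
time_s: 12.25
tool_pos: [0.4515, -0.1394, 0.0635]
tcp_rot: [180.0, -0.0, 22.4]
wrist_force: [1.6, 0.5, -0.3]
width: 0.0438
grip_force: 0.0
```

Request:
step_arm --commands '[{"dx":0,"dy":0,"dz":0,"wx":0,"wy":0,"wz":0},{"dx":0,"dy":0,"dz":0,"wx":0,"wy":0,"wz":0},{"dx":0,"dy":0,"dz":0,"wx":0,"wy":0,"wz":0},{"dx":0,"dy":0,"dz":0,"wx":0,"wy":0,"wz":0},{"dx":0,"dy":0,"dz":0,"wx":0,"wy":0,"wz":0},{"dx":0,"dy":0,"dz":0,"wx":0,"wy":0,"wz":0},{"dx":0,"dy":0,"dz":0,"wx":0,"wy":0,"wz":0}]' --gripper -1

```text
time_s: 12.95
tool_pos: [0.4511, -0.1399, 0.0631]
tcp_rot: [180.0, -0.0, 22.3]
wrist_force: [-0.0, -2.3, 3.0]
width: 0.0159
grip_force: 30.0
```

```bash
python3 - <<'E'
from h import *
st(); print(robot.state()["ft_torque"])
E
```

```text
12.95 [ 0.4511 -0.1399  0.0631] [179.9623  -0.0146  22.33  ] F [-0.0085 -2.3191  2.9675] w 0.0159 30.00015966128558 [ 20.  31. -10. 120.  11.  30. -66.]
[-0.4727 -0.033  -0.0217]
```

Request:
step_arm --commands '[{"dx":0,"dy":0,"dz":0,"wx":0,"wy":0,"wz":0.027},{"dx":0,"dy":0,"dz":0,"wx":0,"wy":0,"wz":0.054},{"dx":0,"dy":0,"dz":0,"wx":0,"wy":0,"wz":0.08},{"dx":0,"dy":0,"dz":0,"wx":0,"wy":0,"wz":0.107},{"dx":0,"dy":0,"dz":0,"wx":0,"wy":0,"wz":0.134},{"dx":0,"dy":0,"dz":0,"wx":0,"wy":0,"wz":0.16},{"dx":0,"dy":0,"dz":0,"wx":0,"wy":0,"wz":0.187},{"dx":0,"dy":0,"dz":0,"wx":0,"wy":0,"wz":0.214},{"dx":0,"dy":0,"dz":0,"wx":0,"wy":0,"wz":0.214},{"dx":0,"dy":0,"dz":0,"wx":0,"wy":0,"wz":0.214}]'

```text
time_s: 13.95
tool_pos: [0.4511, -0.1392, 0.063]
tcp_rot: [-180.0, -0.0, -16.0]
wrist_force: [0.1, -0.9, 2.1]
width: 0.0157
grip_force: 30.0
```

Request:
step_arm --commands '[{"dx":0,"dy":0,"dz":0,"wx":0,"wy":0,"wz":0},{"dx":0,"dy":0,"dz":0,"wx":0,"wy":0,"wz":0},{"dx":0,"dy":0,"dz":0,"wx":0,"wy":0,"wz":0}]'

```text
time_s: 14.25
tool_pos: [0.4511, -0.1392, 0.0629]
tcp_rot: [-180.0, -0.0, -16.1]
wrist_force: [0.1, 0.5, 3.0]
width: 0.0157
grip_force: 30.0
```

```bash
python3 - <<'E'
from h import *
st(); print(robot.state()["ft_torque"])
E
```

```text
14.25 [ 0.4511 -0.1392  0.0629] [-179.9803   -0.0135  -16.1294] F [0.1248 0.4878 2.9708] w 0.0157 30.000094128772616 [ 12.  31.  -0. 121.   0.  29. -95.]
[ 0.1466 -0.1139  0.0634]
```

Request:
step_arm --commands '[{"dx":0,"dy":0,"dz":0,"wx":0,"wy":0,"wz":0},{"dx":0,"dy":0,"dz":0,"wx":0,"wy":0,"wz":0},{"dx":0,"dy":0,"dz":0,"wx":0,"wy":0,"wz":0},{"dx":0,"dy":0,"dz":0,"wx":0,"wy":0,"wz":0},{"dx":0,"dy":0,"dz":0,"wx":0,"wy":0,"wz":0}]' --gripper 0

```text
time_s: 14.75
tool_pos: [0.4508, -0.1394, 0.0628]
tcp_rot: [180.0, 0.0, -16.2]
wrist_force: [0.8, -0.3, 0.7]
width: 0.0444
grip_force: 0.0
```

Request:
step_arm --commands '[{"dx":0,"dy":0,"dz":-0.15,"wx":0,"wy":0,"wz":0},{"dx":0,"dy":0,"dz":-0.4,"wx":0,"wy":0,"wz":0},{"dx":0,"dy":0,"dz":-0.6,"wx":0,"wy":0,"wz":0},{"dx":0,"dy":0,"dz":-0.6,"wx":0,"wy":0,"wz":0},{"dx":0,"dy":0,"dz":-0.6,"wx":0,"wy":0,"wz":0}]'

```text
time_s: 15.25
tool_pos: [0.4509, -0.1394, 0.1228]
tcp_rot: [-180.0, -0.0, -16.2]
wrist_force: [-0.4, -0.5, -0.3]
width: 0.0442
grip_force: 0.0
```

```bash
python3 - <<'E'
from h import *
st()
save("scene","s4.png",(310,230,430,360),4)
plan([(.4995,-.1525,.1,-16.2),(.4995,-.1525,.056,-16.2)])
E
```

```text
15.25 [ 0.4509 -0.1394  0.1228] [-179.9976   -0.0231  -16.1688] F [-0.4001 -0.5241 -0.3   ] w 0.0442 0.0 [ 12.  24.  -0. 120.   0.  36. -95.]
(0.4995, -0.1525, 0.1, -16.2) d [ 0.508 -0.01   0.223] w [0. 0. 0.]
(0.4995, -0.1525, 0.056, -16.2) d [ 0.   -0.    0.44] w [0. 0. 0.]
```

View pics/s4.png

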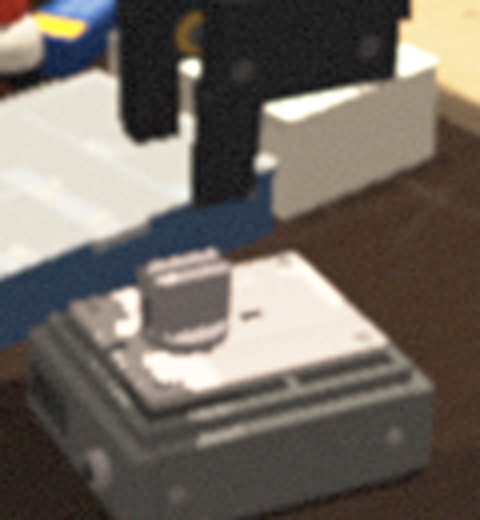

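The wing at crop (185,290) now looks parallel to the panel's long edge. I'll check the angle numerically from the wing's top edges.

```bash
python3 - <<'E'
from h import *
for yaw in(-20,-16.2,-12,-8):
    a=np.deg2rad(yaw);d=np.array([np.cos(a),np.sin(a),0])*.016;c=np.array([.451,-.1394,.081])
    p,q=proj("scene",c-d),proj("scene",c+d);print(yaw,p,q,(q-p)[1]/(q-p)[0])
im=robot.read_camera("scene")[:,:,::-1]
g=cv2.cvtColor(im[285:312,340:372],cv2.COLOR_BGR2GRAY)
cv2.imwrite("pics/w.png",cv2.resize(np.ascontiguousarray(im[280:330,330:390]),None,fx=10,fy=10,interpolation=cv2.INTER_CUBIC))
E
```

```text
-20 [344.9758 299.06  ] [365.0817 295.4268] -0.18070731573254112
-16.2 [345.2591 299.3958] [364.7807 295.0993] -0.22009064712633233
-12 [345.6236 299.7566] [364.3997 294.749 ] -0.2666961954335209
-8 [346.0192 300.0882] [363.9915 294.4285] -0.31491441246653007
```

View pics/w.png

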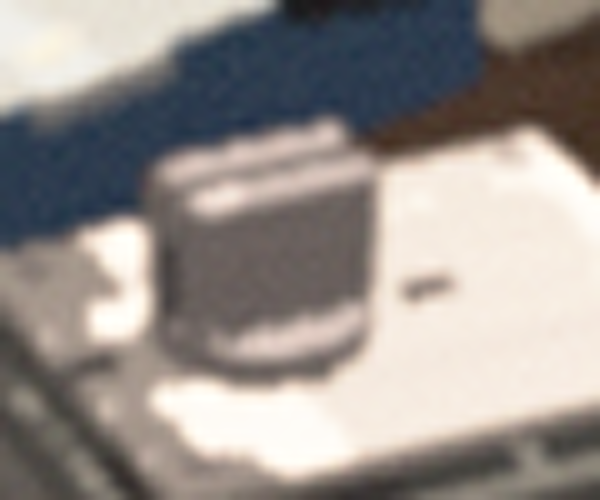

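The slot's image slope of about -0.24 corresponds to a yaw of about -15°, and the ribs at (85,365) and (430,288) give about -16°, so the slot is in line. Now I'll close the fingers and press on the pad.

Request:
step_arm --commands '[{"dx":0.25,"dy":0,"dz":0,"wx":0,"wy":0,"wz":0},{"dx":0.51,"dy":-0.01,"dz":0.05,"wx":0,"wy":0,"wz":0},{"dx":0.51,"dy":-0.01,"dz":0.15,"wx":0,"wy":0,"wz":0},{"dx":0.51,"dy":-0.01,"dz":0.223,"wx":0,"wy":0,"wz":0},{"dx":0.51,"dy":-0.01,"dz":0.223,"wx":0,"wy":0,"wz":0},{"dx":0.51,"dy":-0.01,"dz":0.223,"wx":0,"wy":0,"wz":0},{"dx":0.51,"dy":-0.01,"dz":0.223,"wx":0,"wy":0,"wz":0},{"dx":0.51,"dy":-0.01,"dz":0.223,"wx":0,"wy":0,"wz":0}]' --gripper -1

```text
time_s: 16.15
tool_pos: [0.5001, -0.1526, 0.101]
tcp_rot: [-180.0, -0.0, -16.2]
wrist_force: [0.8, -1.2, -1.2]
width: 0.0003
grip_force: 0.0
```

Request:
step_arm --commands '[{"dx":0,"dy":0,"dz":0.15,"wx":0,"wy":0,"wz":0},{"dx":0,"dy":0,"dz":0.3,"wx":0,"wy":0,"wz":0},{"dx":0,"dy":0,"dz":0.4,"wx":0,"wy":0,"wz":0},{"dx":0,"dy":0,"dz":0.45,"wx":0,"wy":0,"wz":0},{"dx":0,"dy":0,"dz":0.48,"wx":0,"wy":0,"wz":0},{"dx":0,"dy":0,"dz":0.5,"wx":0,"wy":0,"wz":0},{"dx":0,"dy":0,"dz":0.5,"wx":0,"wy":0,"wz":0}]'

```text
time_s: 16.85
tool_pos: [0.4999, -0.1526, 0.0508]
tcp_rot: [180.0, 0.0, -16.2]
wrist_force: [-2.1, 0.5, 3.1]
width: 0.0004
grip_force: 1.6
```

Request:
step_arm --commands '[{"dx":0,"dy":0,"dz":0.02,"wx":0,"wy":0,"wz":0},{"dx":0,"dy":0,"dz":0.04,"wx":0,"wy":0,"wz":0},{"dx":0,"dy":0,"dz":0.06,"wx":0,"wy":0,"wz":0},{"dx":0,"dy":0,"dz":0.065,"wx":0,"wy":0,"wz":0},{"dx":0,"dy":0,"dz":0.065,"wx":0,"wy":0,"wz":0},{"dx":0,"dy":0,"dz":0.065,"wx":0,"wy":0,"wz":0}]'

```text
time_s: 17.45
tool_pos: [0.5001, -0.1527, 0.0452]
tcp_rot: [180.0, 0.0, -16.2]
wrist_force: [-6.9, 1.1, 19.9]
width: 0.0002
grip_force: 9.7
```

The panel is on its hard stop: the tip is at 45.2 mm with 20 N. I'll hold briefly, then hand in.

Request:
step_arm --commands '[{"dx":0,"dy":0,"dz":0,"wx":0,"wy":0,"wz":0},{"dx":0,"dy":0,"dz":0,"wx":0,"wy":0,"wz":0},{"dx":0,"dy":0,"dz":0,"wx":0,"wy":0,"wz":0},{"dx":0,"dy":0,"dz":0,"wx":0,"wy":0,"wz":0},{"dx":0,"dy":0,"dz":0,"wx":0,"wy":0,"wz":0}]'

```text
time_s: 17.95
tool_pos: [0.5001, -0.1527, 0.0452]
tcp_rot: [180.0, 0.0, -16.2]
wrist_force: [-7.4, 1.8, 19.6]
width: 0.0005
grip_force: 9.7
```

```bash
python3 - <<'E'
from h import *
st(); print(robot.sign_off())
E
```

```text
17.95 [ 0.5001 -0.1527  0.0452] [179.999    0.0115 -16.1776] F [-7.4264  1.8101 19.6089] w 0.0005 9.666794134536758 [ 12.  36.  -0. 114.   0.  30. -94.]
the job is handed in; nothing more can be done
None
```

The job is handed in at 17.95 s: the lid was tipped up by its lug, lifted off and laid flat, right way up, in the free strip behind the box; the fastener slot is in line with the ribs to within a few degrees; and the panel is held flush with closed fingers at about 20 N.

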